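Reject the softest shock mount

TASK

Three spring shock mounts for fragile freight stand on the inspection stands. Working from left to right, press each rubber pad well down, about half its travel or more, to feel how stiff it is, then push the grey tag of the softest mount fully down to mark it as a reject. Only press things: leave the other two tags up, pull no tag upwards, and leave the loose things behind the stands where they are.

Things in the scene. Friction and masses are not known exactly. Their poses are not given: they have to be found in the camera images.
- stand_left: left inspection stand, as seen from the robot: aluminium base plate, fixed, 136 (its x) x 70 (its y) x 10 mm, origin at the centre of its underside, z up. Its spring mount is at x = +28 mm, its tag in two short rails at x = -42 mm (nearer the robot), both at y = 0. (The rules call the three pads cap_soft, cap_medium, cap_stiff; their poses are not given.)
- pad_left (a point): centre of the left pad's top face at rest, 80 mm above the worktop; fixed to the stand, does not follow the pad. Pad: flat black rubber disc, 54 mm across, on a dark steel sleeve over a coil spring; goes straight down up to 14 mm, springs back. The mounts look alike; which is which varies. Pressed 8 mm, the softest pushes back about 2.5 N, the others 6.5 and 12 N.
- lip_left (a point): centre of the top face of the left tag's lip, moves with the tag. The tag is an upright grey plastic plate with a flat lip 24 (stand x) x 34 (stand y) x 5 mm on top; with the tag up the lip's top is about 68 mm above the worktop, fully down 50 mm. The lip is 70 mm from the pad's centre.
- tag_left (a joint): travel of the left tag, m: 0 to 0.003 up (as at the start), grows as it is pushed down, 0.018 fully down at its stop; negative when pulled up. Friction of about 2.5 N keeps it where it is left.
- stand_middle: middle inspection stand, as seen from the robot: aluminium base plate, fixed, 136 (its x) x 70 (its y) x 10 mm, origin at the centre of its underside, z up. Its spring mount is at x = +28 mm, its tag in two short rails at x = -42 mm (nearer the robot), both at y = 0. (The rules call the three pads cap_soft, cap_medium, cap_stiff; their poses are not given.)
- pad_middle (a point): centre of the middle pad's top face at rest, 80 mm above the worktop; fixed to the stand, does not follow the pad. Pad: flat black rubber disc, 54 mm across, on a dark steel sleeve over a coil spring; goes straight down up to 14 mm, springs back. The mounts look alike; which is which varies. Pressed 8 mm, the softest pushes back about 2.5 N, the others 6.5 and 12 N.
- lip_middle (a point): centre of the top face of the middle tag's lip, moves with the tag. The tag is an upright grey plastic plate with a flat lip 24 (stand x) x 34 (stand y) x 5 mm on top; with the tag up the lip's top is about 68 mm above the worktop, fully down 50 mm. The lip is 70 mm from the pad's centre.
- tag_middle (a joint): travel of the middle tag, m: 0 to 0.003 up (as at the start), grows as it is pushed down, 0.018 fully down at its stop; negative when pulled up. Friction of about 2.5 N keeps it where it is left.
- stand_right: right inspection stand, as seen from the robot: aluminium base plate, fixed, 136 (its x) x 70 (its y) x 10 mm, origin at the centre of its underside, z up. Its spring mount is at x = +28 mm, its tag in two short rails at x = -42 mm (nearer the robot), both at y = 0. (The rules call the three pads cap_soft, cap_medium, cap_stiff; their poses are not given.)
- pad_right (a point): centre of the right pad's top face at rest, 80 mm above the worktop; fixed to the stand, does not follow the pad. Pad: flat black rubber disc, 54 mm across, on a dark steel sleeve over a coil spring; goes straight down up to 14 mm, springs back. The mounts look alike; which is which varies. Pressed 8 mm, the softest pushes back about 2.5 N, the others 6.5 and 12 N.
- lip_right (a point): centre of the top face of the right tag's lip, moves with the tag. The tag is an upright grey plastic plate with a flat lip 24 (stand x) x 34 (stand y) x 5 mm on top; with the tag up the lip's top is about 68 mm above the worktop, fully down 50 mm. The lip is 70 mm from the pad's centre.
- tag_right (a joint): travel of the right tag, m: 0 to 0.003 up (as at the start), grows as it is pushed down, 0.018 fully down at its stop; negative when pulled up. Friction of about 2.5 N keeps it where it is left.
- label_roll: small white label roll on end, 52 mm across, 42 high, loose bystander behind the stands; origin at the centre of its underside
- glue_stick: upright glue stick, 26 mm across, 86 high, green cap, loose bystander behind the stands; origin at the centre of its underside
- parcel_h: small cardboard parcel 64 x 127 x 48 mm, loose bystander behind the stands; origin at the centre of its underside
- tape_spare: roll of tape lying flat, 116 mm across, 48 high, loose bystander behind the stands; origin at the centre of its underside

How it is judged (in metres and radians):
On the way, in this order (a step that is already met when the one before it is completed fails the run):
1. the left pad is pressed down by more than 5 mm (((horizontal distance between cap_soft and pad_left below 0.02 m and z of cap_soft in the frame of pad_left below -0.005 m) or (horizontal distance between cap_medium and pad_left below 0.02 m and z of cap_medium in the frame of pad_left below -0.005 m) or (horizontal distance between cap_stiff and pad_left below 0.02 m and z of cap_stiff in the frame of pad_left below -0.005 m))), for 0.1 s.
2. the middle pad is pressed down by more than 5 mm (((horizontal distance between cap_soft and pad_middle below 0.02 m and z of cap_soft in the frame of pad_middle below -0.005 m) or (horizontal distance between cap_medium and pad_middle below 0.02 m and z of cap_medium in the frame of pad_middle below -0.005 m) or (horizontal distance between cap_stiff and pad_middle below 0.02 m and z of cap_stiff in the frame of pad_middle below -0.005 m))), for 0.1 s.
3. the right pad is pressed down by more than 5 mm (((horizontal distance between cap_soft and pad_right below 0.02 m and z of cap_soft in the frame of pad_right below -0.005 m) or (horizontal distance between cap_medium and pad_right below 0.02 m and z of cap_medium in the frame of pad_right below -0.005 m) or (horizontal distance between cap_stiff and pad_right below 0.02 m and z of cap_stiff in the frame of pad_right below -0.005 m))), for 0.1 s.
4. the tag of the softest mount is down by more than 14 mm (((horizontal distance between cap_soft and pad_left below 0.02 m and value of joint tag_left above 0.014 m and value of joint each of tag_middle, tag_right below 0.008 m) or (horizontal distance between cap_soft and pad_middle below 0.02 m and value of joint tag_middle above 0.014 m and value of joint each of tag_left, tag_right below 0.008 m) or (horizontal distance between cap_soft and pad_right below 0.02 m and value of joint tag_right above 0.014 m and value of joint each of tag_left, tag_middle below 0.008 m))), for 0.2 s.
At the end, for the whole second after the job is handed in: The tag on the stand of the softest mount is more than 14 of its 18 mm down; the other two tags are less than 8 mm down, no tag is more than 3 mm above its upper place, no pad is held down more than 5 mm, and the four bystanders are within 20 mm of where they stood (((horizontal distance between cap_soft and pad_left below 0.02 m and value of joint tag_left above 0.014 m and value of joint each of tag_middle, tag_right below 0.008 m) or (horizontal distance between cap_soft and pad_middle below 0.02 m and value of joint tag_middle above 0.014 m and value of joint each of tag_left, tag_right below 0.008 m) or (horizontal distance between cap_soft and pad_right below 0.02 m and value of joint tag_right above 0.014 m and value of joint each of tag_left, tag_middle below 0.008 m)) and value of joint each of tag_left, tag_middle, tag_right above -0.003 m and not ((horizontal distance between cap_soft and pad_left below 0.02 m and z of cap_soft in the frame of pad_left below -0.005 m) or (horizontal distance between cap_medium and pad_left below 0.02 m and z of cap_medium in the frame of pad_left below -0.005 m) or (horizontal distance between cap_stiff and pad_left below 0.02 m and z of cap_stiff in the frame of pad_left below -0.005 m)) and not ((horizontal distance between cap_soft and pad_middle below 0.02 m and z of cap_soft in the frame of pad_middle below -0.005 m) or (horizontal distance between cap_medium and pad_middle below 0.02 m and z of cap_medium in the frame of pad_middle below -0.005 m) or (horizontal distance between cap_stiff and pad_middle below 0.02 m and z of cap_stiff in the frame of pad_middle below -0.005 m)) and not ((horizontal distance between cap_soft and pad_right below 0.02 m and z of cap_soft in the frame of pad_right below -0.005 m) or (horizontal distance between cap_medium and pad_right below 0.02 m and z of cap_medium in the frame of pad_right below -0.005 m) or (horizontal distance between cap_stiff and pad_right below 0.02 m and z of cap_stiff in the frame of pad_right below -0.005 m)) and distance of each of label_roll, glue_stick, parcel_h, tape_spare from where it was at the start of the episode below 0.02 m); the robot touches nothing.
It fails at once if the left tag is pushed down 8 mm or more though its mount is not the softest (not (horizontal distance between cap_soft and pad_left below 0.02 m) and value of joint tag_left above 0.008 m).
It fails at once if the middle tag is pushed down 8 mm or more though its mount is not the softest (not (horizontal distance between cap_soft and pad_middle below 0.02 m) and value of joint tag_middle above 0.008 m).
It fails at once if the right tag is pushed down 8 mm or more though its mount is not the softest (not (horizontal distance between cap_soft and pad_right below 0.02 m) and value of joint tag_right above 0.008 m).
It fails at once if a tag is pulled up by more than 5 mm (value of joint any of tag_left, tag_middle, tag_right below -0.005 m).
It fails at once if a bystander is moved by more than 20 mm or lifted (distance of any of label_roll, glue_stick, parcel_h, tape_spare from where it was at the start of the episode above 0.02 m).
It also fails if it takes over 54 s, if anything falls off the work surface, if the arm or the gripper's body presses on something with over 40 N, if the wrist force passes 120 N, or if a joint passes its speed limit or range.

ROBOT

A 6-joint arm with a two-finger parallel gripper is mounted at the origin on a cart in front of the work surface, level with it; the furniture and walls round the work are solid. World frame = base frame: x ahead of the robot, y to its left, z up, the work surface at z = 0. Lengths are in m, angles in degrees, forces in N, time in s.
With the tool pointing down it reaches from about 0.4 to 0.825 m from the base axis. Payload 7 kg.
Tool frame: the origin (TCP) lies midway between the tips of the shut fingers; the grasp point (between the pads) lies r.grip_depth behind it (r.grip_depth is the distance from the TCP to the grasp point, in m); z points along the fingers, y is the line along which they close (so a half turn about z gives the same grasp; the last joint's range is limited). The gripper opens to 88 mm and grips with 3 to 60 N. Pads are 19 mm wide; open, the fingers measure 130 mm over their backs; the gripper's body (78 mm by 193 mm) begins 47 mm behind the grasp point.
Start: joints at [85.205, 20.546, 0.682, 0, -70.136, -16.507], TCP at [0.245, 0.629, 0.227] pointing down, gripper open.
Joint ranges: [-176.03, 176.03], [-82.01, 121.73], [-58.28, 71.71], [-173.87, 95.51], [-174.79, -0.11], [-173.66, 173.66]. Speed limits (degrees/s): [136.94, 136.94, 172.46, 180, 180, 180].

INTERFACE

Orientations are given as [roll, pitch, yaw] about the fixed x, y, z axes, in that order (R = Rz(yaw) Ry(pitch) Rx(roll)).
In Python, from plant import r gives the robot as it stands.
- The arm moves only by the tool creep_tool, called as a command line: name --argument value ..., lists and objects as JSON in quotes. Schema: {"type":"object","properties":{"motion":{"type":"array","items":{"type":"number"},"minItems":6,"maxItems":72},"aperture":{"type":"number"},"grip_force":{"type":"number"},"only":{"type":"string"},"quiet":{"type":"boolean"},"lines":{"type":"string"}},"required":["motion"],"additionalProperties":false}. motion is one flat list of numbers that holds 1 to 12 rows one after another, with no inner brackets; each row has 6 numbers: dx, dy, dz in normalised numbers (1 is 30 cm), then a rotation vector rx, ry, rz in shares of 60 degrees (1.0 is 60 degrees); each row is the pose to reach, as a shift and turn from the pose commanded when the call began, along the tool's axes at that moment; what a row does not reach only later rows make up. A row lasts 1/12 s, in which the tool goes at most 0.0417 m and 7.16 degrees, less where a joint would pass 70% of its speed; a pose out of reach is approached as far as the arm can. aperture is the finger opening in m, set as the call begins (left out keeps the last). The fingers move at their own pace and stop on an object; grip_force is the grip in N (left out, the last holds). Time passes only in rows, so rows that do not move let the fingers close. The tool returns the time, the measured TCP pose, the force, the opening and the grip force at its end. only (a regular expression) keeps the lines of the reply that match it, lines (a string "A,B") keeps lines A to B, and quiet returns only ok. No shift or turn number may pass 1 either way. Input that does not fit is refused with a message, and nothing moves.
- r.get_state(): the state, without advancing time (a new reading comes with each control period).
- r.capture(name): name is "side" or "top"; returns a dict with "frame" (480x640x3 uint8, red, green, blue), "z_map" (480x640 float32, m along the optical axis (not along the pixel's ray), 0 where there is no reading), "fx", "fy", "cx", "cy" (pixels), "cam_to_world" (4x4, takes a point from camera to world coordinates). Camera axes: x right, y down, z forward; pixel columns grow to the right and rows downward; lengths in m; the calibration is good to about 2 mm. A picture is of the moment at which its call begins.
- r.close_job(): hands the job in; it is judged then, once.
The state is a dict: "time_s": time; "joints": joint angles; "qd": joint speeds; "joint_torque": joint torques, N m; "tcp_pos": TCP position; "eef_rot": TCP orientation; "contact_force": force on the tool from outside, world axes, zero at the start; "moment": the same for the moment, N m; "gripper_width": finger opening in m; "gripper_force": force on a finger pad.
Only numpy, scipy, OpenCV 4.12 (cv2) and the standard library are available. Lean on these libraries where they do the work, as an engineer would, in place of code of your own. Each camera call takes 0.05 s, during which the arm holds its last target. There are 200 camera calls.

## Working session

There is one attempt and no reset: what is moved stays moved. The work goes in short steps, Python scripts to look and compute and a tool call to move; the robot and the scene stay as the last step left them, time stands still between calls to the robot, and variables do not carry over. Pictures are saved under pics/ and viewed, at most 10 in all, crops included, and the job is handed in when it is done.

```bash
mkdir -p pics; cat > look.py <<'E'
import cv2,numpy as np
from plant import r
def snap(n,f):
    c=r.capture(n); cv2.imwrite(f,cv2.cvtColor(c['frame'],cv2.COLOR_RGB2BGR)); np.savez('/tmp/'+n+'.npz',**c); return c
def world(c):
    z=c['z_map']; v,u=np.mgrid[:480,:640]
    P=np.stack([(u-c['cx'])/c['fx']*z,(v-c['cy'])/c['fy']*z,z,np.ones_like(z)],-1)
    W=(P@np.array(c['cam_to_world']).T)[...,:3]; W[z==0]=np.nan; return W
E
python3 -c "
from look import *
snap('top','pics/t0.png');snap('side','pics/s0.png');print(r.get_state())"
```

```text
{'time_s': 0.1, 'joints': array([ 8.52044797e+01,  2.05864815e+01,  6.40273489e-01, -1.79393374e-02,
       -7.01356428e+01, -1.65070269e+01]), 'qd': array([-1.91607292e-02, -9.22575342e-02,  1.49716897e-01,  6.45963759e-02,
        7.93220395e-02,  4.53312038e-05]), 'joint_torque': array([-1.54720350e-03, -5.84165025e+01,  2.93751901e+01,  7.01556891e+00,
        1.01771532e-02, -4.32561251e-05]), 'tcp_pos': array([0.24508713, 0.62847547, 0.22573483]), 'eef_rot': array([ 1.79916730e+02, -7.08855025e-03, -2.13086497e+01]), 'contact_force': array([ 0.13223217, -0.1441021 , -0.43800655]), 'moment': array([ 0.02607555,  0.03145704, -0.03865537]), 'gripper_force': 0.0, 'gripper_width': 0.08784407143875674}
```

View pics/t0.png

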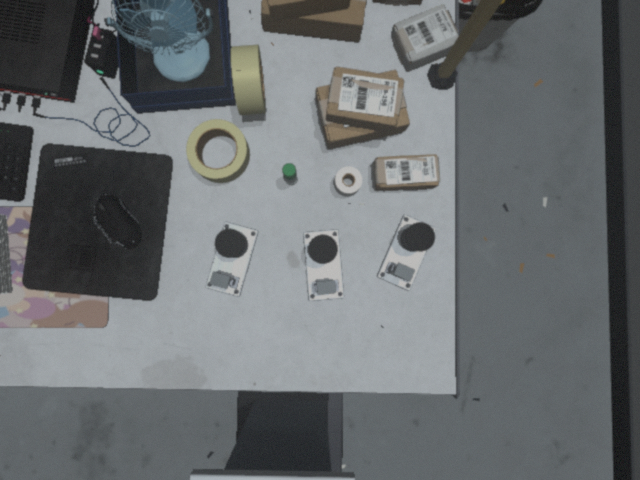

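View pics/s0.png

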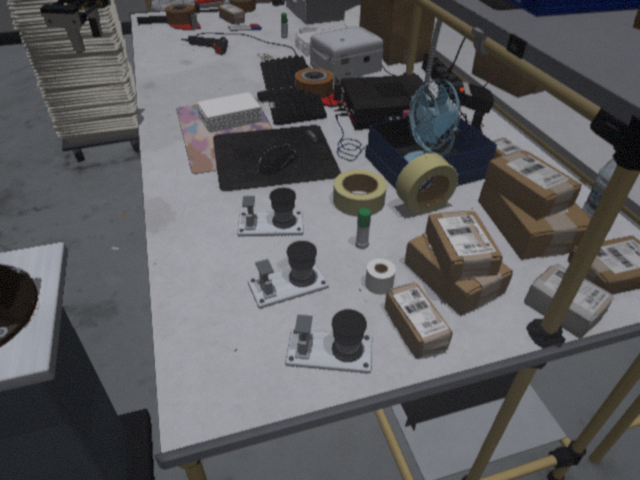

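The top view shows the three stands: pads at about (231,241), (322,249) and (416,237), lips at (222,279), (325,286) and (401,270). The bystanders are behind them and the arm is out of view.

```bash
python3 -c "
from look import *
np.set_printoptions(precision=4,suppress=True)
c=np.load('/tmp/top.npz');W=world(c);print(c['fx'],W[330,300])
for n,p,l in [('L',(231,241),(222,279)),('M',(322,249),(325,286)),('R',(416,237),(401,270))]:
    o=[]
    for (u,v),h,tol,R in((p,.08,.007,22),(l,.067,.008,14)):
        S=W[v-R:v+R+1,u-R:u+R+1].reshape(-1,3); S=S[np.abs(S[:,2]-h)<tol]
        q=(S.min(0)+S.max(0))/2; o.append(np.median(S,0)); print(n,len(S),S.mean(0),q,np.ptp(S,0))
    d=o[0]-o[1];print('dist',np.hypot(*d[:2]),'yaw',np.degrees(np.arctan2(d[1],d[0])))
for n,(u,v) in dict(tape=(192,150),glue=(289,170),roll=(340,172),parcel=(380,170)).items(): print(n,W[v,u])
"
```

```text
462.5513952108323 [ 0.427  -0.0485 -0.0014]
L 685 [0.5914 0.0812 0.0799] [0.5919 0.0814 0.0785] [0.0528 0.052  0.0108]
L 247 [0.5239 0.0988 0.0667] [0.5235 0.099  0.0665] [0.0289 0.0378 0.0102]
dist 0.06963006494358533 yaw -14.364448367967505
M 683 [ 0.5838 -0.0887  0.08  ] [ 0.5842 -0.0884  0.0793] [0.053  0.0526 0.0106]
M 244 [ 0.5143 -0.0958  0.0655] [ 0.5142 -0.0963  0.0656] [0.0262 0.0333 0.0079]
dist 0.06962434826067739 yaw 5.922542072821179
R 689 [ 0.6095 -0.2648  0.0799] [ 0.6094 -0.265   0.0792] [0.053  0.0523 0.0097]
R 245 [ 0.5451 -0.2383  0.0679] [ 0.5452 -0.2382  0.068 ] [0.0308 0.039  0.0078]
dist 0.07041247895730775 yaw -22.1683316742734
tape [0.7698 0.164  0.045 ]
glue [ 0.7254 -0.0249  0.0866]
roll [ 0.7327 -0.12    0.044 ]
parcel [ 0.7375 -0.1961  0.0461]
```

```bash
cat > go.py <<'E'
import sys,numpy as np
from plant import r
from scipy.spatial.transform import Rotation as Ro
s=r.get_state(); p=s['tcp_pos']; R=Ro.from_euler('xyz',s['eef_rot'],degrees=True)
t=np.array([float(a) for a in sys.argv[1:4]])
print('delta',R.inv().apply(t-p).round(4),'tcp',p.round(4),'F',np.round(s['contact_force'],2),'t',s['time_s'],'gd',r.grip_depth)
E
python3 go.py .591 .0815 .15
```

```text
delta [0.521  0.3838 0.0764] tcp [0.2451 0.6285 0.2257] F [ 0.13 -0.14 -0.44] t 0.1 gd 0.0188
```

The rows are not in the units I measure in: shifts go in shares of 30 cm and turns go in shares of 60 degrees. I convert before sending: 0.3 m / 0.3 = 1, 0.11 m / 0.3 = 0.3667.

creep_tool --motion '[0.1, 0.0733, 0, 0, 0, 0, 0.2, 0.1467, 0, 0, 0, 0, 0.3, 0.22, 0, 0, 0, 0, 0.4, 0.2933, 0, 0, 0, 0, 0.5, 0.3667, 0, 0, 0, 0, 0.6, 0.44, 0, 0, 0, 0, 0.7, 0.5133, 0, 0, 0, 0, 0.8, 0.5867, 0, 0, 0, 0, 0.9, 0.66, 0, 0, 0, 0, 1, 0.7333, 0, 0, 0, 0]' --aperture 0

```text
time_s: 0.93
tcp_pos: [0.4453, 0.3131, 0.2265]
eef_rot: [180.0, 0.0, -21.3]
contact_force: [1.2, 0.9, 0.5]
gripper_width: 0.0266
gripper_force: 0.0
```

```bash
python3 go.py .591 .0815 .12
```

```text
delta [0.2199 0.1628 0.1065] tcp [0.4453 0.3131 0.2265] F [1.21 0.94 0.53] t 0.9333 gd 0.0188
```

Scaled: 0.215 m / 0.3 = 0.7167, 0.2 m / 0.3 = 0.6667.

creep_tool --motion '[0.1, 0.0733, 0, 0, 0, 0, 0.2, 0.1467, 0.0333, 0, 0, 0, 0.3, 0.22, 0.0667, 0, 0, 0, 0.4, 0.2933, 0.1333, 0, 0, 0, 0.5, 0.3667, 0.2, 0, 0, 0, 0.6, 0.44, 0.2667, 0, 0, 0, 0.6667, 0.5, 0.3167, 0, 0, 0, 0.7167, 0.5333, 0.35, 0, 0, 0, 0.7167, 0.5333, 0.35, 0, 0, 0, 0.7167, 0.5333, 0.35, 0, 0, 0]'

```text
time_s: 1.77
tcp_pos: [0.5867, 0.0864, 0.1202]
eef_rot: [179.9, 0.1, -21.4]
contact_force: [0.0, 0.5, 0.3]
gripper_width: 0.0005
gripper_force: 0.0
```

```bash
python3 go.py .591 .0815 .08
```

```text
delta [0.0059 0.0029 0.0402] tcp [0.5867 0.0864 0.1202] F [0.01 0.53 0.31] t 1.7667 gd 0.0188
```

Scaled: 0.036 m / 0.3 = 0.12, 0.03 m / 0.3 = 0.1.

creep_tool --motion '[0.02, 0.01, 0.0333, 0, 0, 0, 0.02, 0.01, 0.0667, 0, 0, 0, 0.02, 0.01, 0.1, 0, 0, 0, 0.02, 0.01, 0.12, 0, 0, 0, 0.02, 0.01, 0.12, 0, 0, 0, 0.02, 0.01, 0.12, 0, 0, 0, 0.02, 0.01, 0.12, 0, 0, 0]'

```text
time_s: 2.35
tcp_pos: [0.5917, 0.0832, 0.0859]
eef_rot: [-180.0, -0.0, -21.3]
contact_force: [0.2, 0.2, -0.1]
gripper_width: 0.0004
gripper_force: 0.0
```

creep_tool --motion '[0, 0, 0.0133, 0, 0, 0, 0, 0, 0.0267, 0, 0, 0, 0, 0, 0.04, 0, 0, 0, 0, 0, 0.0467, 0, 0, 0, 0, 0, 0.0467, 0, 0, 0, 0, 0, 0.0467, 0, 0, 0, 0, 0, 0.0467, 0, 0, 0, 0, 0, 0.0467, 0, 0, 0, 0, 0, 0.0467, 0, 0, 0]'

```text
time_s: 3.1
tcp_pos: [0.5922, 0.0831, 0.0729]
eef_rot: [-179.9, -0.1, -21.3]
contact_force: [-4.0, 1.0, 11.5]
gripper_width: 0.0004
gripper_force: 5.6
```

```bash
python3 go.py .591 .0815 .12
```

```text
delta [-0.0004  0.0019 -0.0471] tcp [0.5922 0.0831 0.0729] F [-3.95  0.97 11.54] t 3.1 gd 0.0188
```

Scaled: 0.002 m / 0.3 = 0.0067, 0.001 m / 0.3 = 0.0033.

creep_tool --motion '[0, 0, 0.0033, 0, 0, 0, 0, 0, 0.0067, 0, 0, 0, 0, 0, 0.0067, 0, 0, 0, 0, 0, 0.0067, 0, 0, 0, 0, 0, 0.0067, 0, 0, 0]'

```text
time_s: 3.52
tcp_pos: [0.5922, 0.0832, 0.0712]
eef_rot: [-179.9, -0.1, -21.3]
contact_force: [-5.0, 1.6, 13.9]
gripper_width: 0.0001
gripper_force: 6.9
```

creep_tool --motion '[0, 0, -0.0333, 0, 0, 0, 0, 0, -0.1, 0, 0, 0, 0, 0, -0.1667, 0, 0, 0, 0, 0, -0.1667, 0, 0, 0, 0, 0, -0.1667, 0, 0, 0]'

```text
time_s: 3.93
tcp_pos: [0.5921, 0.083, 0.1206]
eef_rot: [-179.9, -0.1, -21.3]
contact_force: [-0.4, 0.1, -0.7]
gripper_width: 0.0005
gripper_force: 0.0
```

```bash
python3 go.py .584 -.0885 .12
```

```text
delta [0.0548 0.1627 0.0003] tcp [0.5921 0.083  0.1206] F [-0.38  0.11 -0.66] t 3.9333 gd 0.0188
```

Left: about 1.55 N/mm, so it matches the stiff mount. Middle next.

Scaled: 0.163 m / 0.3 = 0.5433, 0.14 m / 0.3 = 0.4667.

creep_tool --motion '[0.04, 0.1167, 0, 0, 0, 0, 0.08, 0.2333, 0, 0, 0, 0, 0.12, 0.35, 0, 0, 0, 0, 0.16, 0.4667, 0, 0, 0, 0, 0.1833, 0.5433, 0, 0, 0, 0, 0.1833, 0.5433, 0.0333, 0, 0, 0, 0.1833, 0.5433, 0.0833, 0, 0, 0, 0.1833, 0.5433, 0.12, 0, 0, 0, 0.1833, 0.5433, 0.12, 0, 0, 0, 0.1833, 0.5433, 0.12, 0, 0, 0]'

```text
time_s: 4.77
tcp_pos: [0.5828, -0.0888, 0.0823]
eef_rot: [179.9, 0.1, -21.3]
contact_force: [0.5, -0.6, 0.1]
gripper_width: 0.0002
gripper_force: 0.0
```

creep_tool --motion '[0, 0, 0.0133, 0, 0, 0, 0, 0, 0.0267, 0, 0, 0, 0, 0, 0.04, 0, 0, 0, 0, 0, 0.05, 0, 0, 0, 0, 0, 0.05, 0, 0, 0, 0, 0, 0.05, 0, 0, 0, 0, 0, 0.05, 0, 0, 0, 0, 0, 0.05, 0, 0, 0, 0, 0, 0.05, 0, 0, 0]'

```text
time_s: 5.52
tcp_pos: [0.5843, -0.0886, 0.0698]
eef_rot: [-179.9, -0.1, -21.3]
contact_force: [-2.4, 1.7, 9.2]
gripper_width: 0.0005
gripper_force: 4.3
```

```bash
python3 go.py .584 -.0885 .071
```

```text
delta [-0.0003 -0.     -0.0012] tcp [ 0.5843 -0.0886  0.0698] F [-2.42  1.74  9.25] t 5.5167 gd 0.0188
```

Scaled: -0.05 m / 0.3 = -0.1667, -0.03 m / 0.3 = -0.1.

creep_tool --motion '[0, 0, -0.0333, 0, 0, 0, 0, 0, -0.1, 0, 0, 0, 0, 0, -0.1667, 0, 0, 0, 0, 0, -0.1667, 0, 0, 0, 0, 0, -0.1667, 0, 0, 0]'

```text
time_s: 5.93
tcp_pos: [0.5842, -0.0888, 0.1201]
eef_rot: [-179.9, -0.1, -21.3]
contact_force: [-0.5, -0.2, -0.9]
gripper_width: 0.0005
gripper_force: 0.0
```

```bash
python3 go.py .6095 -.265 .12
```

```text
delta [8.750e-02 1.549e-01 1.000e-04] tcp [ 0.5842 -0.0888  0.1201] F [-0.48 -0.23 -0.9 ] t 5.9333 gd 0.0188
```

Scaled: 0.155 m / 0.3 = 0.5167, 0.128 m / 0.3 = 0.4267.

creep_tool --motion '[0.06, 0.1067, 0, 0, 0, 0, 0.12, 0.2133, 0, 0, 0, 0, 0.18, 0.32, 0, 0, 0, 0, 0.24, 0.4267, 0, 0, 0, 0, 0.2917, 0.5167, 0, 0, 0, 0, 0.2917, 0.5167, 0.0333, 0, 0, 0, 0.2917, 0.5167, 0.0833, 0, 0, 0, 0.2917, 0.5167, 0.12, 0, 0, 0, 0.2917, 0.5167, 0.12, 0, 0, 0, 0.2917, 0.5167, 0.12, 0, 0, 0]'

```text
time_s: 6.77
tcp_pos: [0.608, -0.2648, 0.0815]
eef_rot: [180.0, 0.1, -21.3]
contact_force: [-0.3, 0.6, 0.8]
gripper_width: 0.0002
gripper_force: 0.0
```

creep_tool --motion '[0, 0, 0.0133, 0, 0, 0, 0, 0, 0.0267, 0, 0, 0, 0, 0, 0.04, 0, 0, 0, 0, 0, 0.05, 0, 0, 0, 0, 0, 0.05, 0, 0, 0, 0, 0, 0.05, 0, 0, 0, 0, 0, 0.05, 0, 0, 0, 0, 0, 0.05, 0, 0, 0, 0, 0, 0.05, 0, 0, 0]'

```text
time_s: 7.52
tcp_pos: [0.6093, -0.2652, 0.068]
eef_rot: [-180.0, -0.1, -21.3]
contact_force: [2.7, 2.7, 3.5]
gripper_width: 0.0004
gripper_force: 1.9
```

```bash
python3 go.py .6095 -.265 .071
```

```text
delta [ 0.0001 -0.0003 -0.003 ] tcp [ 0.6093 -0.2652  0.068 ] F [2.69 2.73 3.48] t 7.5167 gd 0.0188
```

Right: 3.5 N at 12 mm, so it is the softest. I'll mark the right tag.

Scaled: -0.04 m / 0.3 = -0.1333, -0.03 m / 0.3 = -0.1.

creep_tool --motion '[0, 0, -0.0333, 0, 0, 0, 0, 0, -0.1, 0, 0, 0, 0, 0, -0.1333, 0, 0, 0, 0, 0, -0.1333, 0, 0, 0, 0, 0, -0.1333, 0, 0, 0]'

```text
time_s: 7.93
tcp_pos: [0.6085, -0.2654, 0.1081]
eef_rot: [-180.0, -0.0, -21.3]
contact_force: [0.0, -1.3, -0.5]
gripper_width: 0.0001
gripper_force: 0.0
```

```bash
python3 go.py .5445 -.238 .09
```

```text
delta [-0.0696 -0.0022  0.0181] tcp [ 0.6085 -0.2654  0.1081] F [ 0.01 -1.26 -0.51] t 7.9333 gd 0.0188
```

Scaled: -0.07 m / 0.3 = -0.2333, -0.05 m / 0.3 = -0.1667.

creep_tool --motion '[-0.0833, -0.0033, 0, 0, 0, 0, -0.1667, -0.0067, 0, 0, 0, 0, -0.2333, -0.0067, 0, 0, 0, 0, -0.2333, -0.0067, 0.0333, 0, 0, 0, -0.2333, -0.0067, 0.0833, 0, 0, 0, -0.2333, -0.0067, 0.1133, 0, 0, 0, -0.2333, -0.0067, 0.1133, 0, 0, 0, -0.2333, -0.0067, 0.1133, 0, 0, 0]'

```text
time_s: 8.6
tcp_pos: [0.5437, -0.2381, 0.0725]
eef_rot: [180.0, 0.1, -21.3]
contact_force: [0.9, 0.1, 0.5]
gripper_width: 0.0008
gripper_force: 0.0
```

creep_tool --motion '[0, 0, 0.0133, 0, 0, 0, 0, 0, 0.0267, 0, 0, 0, 0, 0, 0.04, 0, 0, 0, 0, 0, 0.0533, 0, 0, 0, 0, 0, 0.0667, 0, 0, 0, 0, 0, 0.0767, 0, 0, 0, 0, 0, 0.0833, 0, 0, 0, 0, 0, 0.0833, 0, 0, 0, 0, 0, 0.0833, 0, 0, 0, 0, 0, 0.0833, 0, 0, 0]'

```text
time_s: 9.43
tcp_pos: [0.545, -0.2382, 0.0502]
eef_rot: [180.0, -0.1, -21.3]
contact_force: [-1.1, 1.7, 14.5]
gripper_width: 0.0003
gripper_force: 7.4
```

```bash
python3 go.py .5445 -.238 .049
```

```text
delta [-0.0005 -0.      0.0012] tcp [ 0.545  -0.2382  0.0502] F [-1.15  1.73 14.53] t 9.4333 gd 0.0188
```

At the stop (14.5 N, z = 0.050). Retract and check.

Scaled: -0.15 m / 0.3 = -0.5, -0.12 m / 0.3 = -0.4.

creep_tool --motion '[0, 0, -0.0333, 0, 0, 0, 0, 0, -0.1333, 0, 0, 0, 0, 0, -0.2667, 0, 0, 0, 0, 0, -0.4, 0, 0, 0, 0, 0, -0.5, 0, 0, 0, -0.1333, 0, -0.5, 0, 0, 0, -0.2667, 0, -0.5, 0, 0, 0, -0.2667, 0, -0.5, 0, 0, 0, -0.2667, 0, -0.5, 0, 0, 0]'

```text
time_s: 10.18
tcp_pos: [0.4674, -0.2082, 0.1991]
eef_rot: [-180.0, 0.0, -21.3]
contact_force: [0.4, -0.6, 0.8]
gripper_width: 0.0001
gripper_force: 0.0
```

```bash
python3 -c "
from look import *
snap('side','pics/s1.png')
W=world(np.load('/tmp/side.npz'))
for n,p in dict(padL=(.5914,.0812),lipL=(.524,.099),padM=(.584,-.0885),lipM=(.514,-.096),padR=(.6095,-.265),lipR=(.545,-.238)).items():
    m=np.hypot(W[...,0]-p[0],W[...,1]-p[1])<.01; print(n,m.sum(),np.nanpercentile(W[m][:,2],[50,95]) if m.any() else None)
"
```

```text
padL 65 [0.07649438 0.07843176]
lipL 0 None
padM 114 [0.07639974 0.07849768]
lipM 156 [0.04160535 0.06397408]
padR 112 [0.07748105 0.07879073]
lipR 121 [0.04704064 0.04859406]
```

View pics/s1.png

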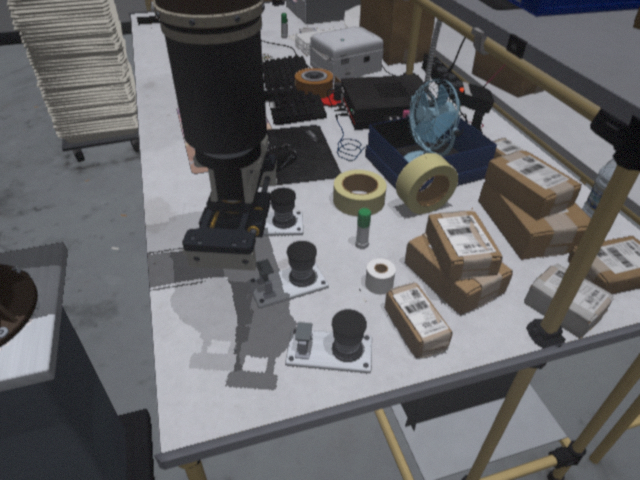

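The right tag, at (303,330), is fully down. The middle tag, at (264,270), is still up, the pads have sprung back, and the bystanders are where they were. The arm hides the left tag, but nothing went near it.

```bash
python3 -c "
from plant import r
print(r.close_job())"
```

```text
the job is handed in; nothing more can be done
None
```

I pressed all three pads from left to right, found the right mount softest (3.5 N at about 12 mm), pushed its tag fully down to the stop, and handed the job in; the verdict was not shown.

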